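Leak-check the seam of a bolted housing

TASK

Take the pointed leak-test probe with the square handle out of its stand and pass its tip slowly (no faster than about 5 cm a second) along the whole dark seam on top of the aluminium housing, in one pass from the end with the brass hose nipple to the other end. Keep the tip on the seam or less than a centimetre above it, without pressing, then put the probe back upright, fully seated in the same stand, and let go.

Things in the scene. Friction and masses are not known exactly. Their poses are not given: they have to be found in the camera images.
- probe: Loose leak-test probe, 142 mm long, 0.1 kg, tip down in its stand. Origin: its very tip; z up along the probe. Steel shaft 10 mm across, last 14 mm tapering to a 5 mm point; black collar 46 mm across, 70 to 75 mm from the tip; above it to 142 mm a white square handle 20 x 20 mm, flat sides facing its x and y. (A shorter tool with a ball knob, in a like stand, is not needed.)
- probe_handle (a point): Centre of the probe's square handle, 108.5 mm above the tip on the probe's axis; axes as the probe's.
- housing: Fixed aluminium housing of two halves, 210 (x) x 110 (y) mm, flat top 40 mm up. Origin: centre of its underside; x along its length, z up. The seam, a dark strip 4 mm wide, 2 mm below the top, runs straight along y = 0 from x = -105 to +105 mm. A brass hose nipple 32 mm long juts from the -x end. Screw heads 34 mm either side of the seam stand 5 mm above the top.
- stand: Fixed dark grey stand that holds the probe: round foot 84 mm across, 8 mm thick, and an upright tube, 44 mm outside, 28 mm inside, open at the top, rim 80 mm above the work surface. Origin: centre of its underside, on the tube's axis. With the probe seated, its collar rests on the rim and its tip is 10 mm above the work surface.
Mind the look-alikes: they are no part of the job. What is shaped like the probe but turquoise is not meant.

How it is judged:
On the way, in this order (a step that is already met when the one before it is completed fails the run):
1. the probe's tip is at the nipple end of the seam, on it or close above it and moving slowly (x of probe in the frame of housing between -0.096 and -0.072 m and y of probe in the frame of housing between -0.012 and 0.012 m and z of probe in the frame of housing between 0.036 and 0.056 m and linear speed of probe below 0.1 m/s), for 0.1 s.
2. the probe's tip is a sixth of the way along, on it or close above it and moving slowly (x of probe in the frame of housing between -0.065 and -0.047 m and y of probe in the frame of housing between -0.012 and 0.012 m and z of probe in the frame of housing between 0.036 and 0.056 m and linear speed of probe below 0.1 m/s), for 0.1 s.
3. the probe's tip is a third of the way, on it or close above it and moving slowly (x of probe in the frame of housing between -0.037 and -0.019 m and y of probe in the frame of housing between -0.012 and 0.012 m and z of probe in the frame of housing between 0.036 and 0.056 m and linear speed of probe below 0.1 m/s), for 0.1 s.
4. the probe's tip is half-way, on it or close above it and moving slowly (x of probe in the frame of housing between -0.009 and 0.009 m and y of probe in the frame of housing between -0.012 and 0.012 m and z of probe in the frame of housing between 0.036 and 0.056 m and linear speed of probe below 0.1 m/s), for 0.1 s.
5. the probe's tip is two thirds of the way, on it or close above it and moving slowly (x of probe in the frame of housing between 0.019 and 0.037 m and y of probe in the frame of housing between -0.012 and 0.012 m and z of probe in the frame of housing between 0.036 and 0.056 m and linear speed of probe below 0.1 m/s), for 0.1 s.
6. the probe's tip is five sixths of the way, on it or close above it and moving slowly (x of probe in the frame of housing between 0.047 and 0.065 m and y of probe in the frame of housing between -0.012 and 0.012 m and z of probe in the frame of housing between 0.036 and 0.056 m and linear speed of probe below 0.1 m/s), for 0.1 s.
7. the probe's tip is at the far end of the seam, on it or close above it and moving slowly (x of probe in the frame of housing between 0.072 and 0.096 m and y of probe in the frame of housing between -0.012 and 0.012 m and z of probe in the frame of housing between 0.036 and 0.056 m and linear speed of probe below 0.1 m/s), for 0.1 s.
At the end, for the whole second after the job is handed in: The probe stands at rest in its stand, within 10 degrees of upright, its collar down on the rim within 5 mm and its axis within 15 mm of the stand's, released (horizontal distance between probe and stand below 0.015 m and z of probe in the frame of stand between 0.004 and 0.015 m and angle between probe's own z axis and vertical below 0.17 rad and linear speed of probe below 0.02 m/s and contact force between the fingers and probe below 0.2 N); the robot touches nothing.
It fails at once if the probe presses on the housing with more than 15 N (contact force between probe and housing above 15 N).
It also fails if it takes over 67 s, if anything falls off the work surface, if the arm or the gripper's body presses on something with over 40 N, if the wrist force passes 120 N, or if a joint passes its speed limit or range.

ROBOT

A 7-joint arm with a two-finger parallel gripper is mounted at the origin on a cart in front of the work surface, level with it; the furniture and walls round the work are solid. World frame = base frame: x ahead of the robot, y to its left, z up, the work surface at z = 0. Lengths are in m, angles in rad, forces in N, time in s.
With the tool pointing down it reaches from about 0.35 to 0.9 m from the base axis. Payload 8.1 kg.
Tool frame: the origin (TCP) lies at the very end of the fingers, on their centre line; the grasp point (between the pads) lies 19 mm behind it; z points along the fingers, y is the line along which they close (so a half turn about z gives the same grasp; the last joint's range is limited). The gripper opens to 92 mm and grips with 3 to 60 N. Pads are 19 mm wide; open, the fingers measure 130 mm over their backs; the gripper's body (75 mm by 190 mm) begins 47 mm behind the grasp point.
Start: joints at [1.026, 0.434, 0.025, 1.573, -0.012, 1.134, -0.075], TCP at [0.267, -0.565, 0.227] pointing down, gripper open.
Joint ranges: [-2.62, 2.62], [-0.44, 2.09], [-1.27, 1.32], [0.08, 2.57], [-1.32, 4.46], [0.12, 2], [-2.74, 2.74]. Speed limits (rad/s): [2.22, 2.22, 3.01, 3.01, 3.14, 3.14, 3.14].

INTERFACE

Orientations are given as a rotation vector (axis times angle).
In Python, from cell import * gives the robot as it stands. The module is installed in compiled form; this text tells all that it offers.
- The arm moves only by the shell command python3 -m handwheel 'ROWS' [FORCE]. ROWS is JSON, a list of rows, each a list of 3 entries, a list of its own where there are three numbers: the shift along the tool's x, y, z in cm, then the turn, a rotation vector about the tool's x, y, z in rad, then the finger opening in cm, from 0 to 9.18. A call has 1 to 10 rows; each row shifts and turns the commanded pose from where the row before left it, along the tool's axes as they then stand; what a row does not reach is not made up. A row lasts 1/8 s, in which the tool goes at most 62.5 mm and 10.7 degrees, less where a joint would pass 70% of its speed; a pose out of reach is approached as far as the arm can. A call with a gripper value outside its range is refused whole. The fingers move at their own pace and stop on an object; FORCE is the grip in N (left out, the last holds). Time passes only in rows, so rows that do not move let the fingers close. It gives the time, the measured TCP pose, the force, the opening and the grip force at its end, in the units of the state.
- get_obs(): the state, without advancing time (a new reading comes with each control period).
- camera(name): name is "side" or "top" or "wrist"; returns a dict with "image" (400x640x3 uint8, red, green, blue), "fov_y" (degrees; the focal length in pixels is half the picture's height over the tangent of half this angle, whatever the lens; pixels are square), "cx", "cy" (the principal point, pixels), "D" ([k1, k2, p1, p2, k3] as OpenCV has them; the pictures are not rectified), "camera_from_world" (4x4, takes a point from world to camera coordinates). Camera axes: x right, y up, looking along -z (the intrinsics and any distortion apply to the point x, -y, -z); pixel columns grow to the right and rows downward; lengths in m; the calibration is good to about 2 mm. A picture is of the moment at which its call begins. There is no depth.
- close_job(): hands the job in; it is judged then, once.
The state is a dict: "time": time; "joint_positions": joint angles; "joint_vel": joint speeds; "tau": joint torques, N m; "eef_pos": TCP position; "tcp_rot": TCP orientation; "force": force on the tool from outside, world axes, zero at the start; "ft_torque": the same for the moment, N m; "grip_width": finger opening in m; "gripper_force": force on a finger pad.
Only numpy, scipy, OpenCV 4.12 (cv2) and the standard library are available. Lean on these libraries where they do the work, as an engineer would, in place of code of your own. Each camera call takes 0.05 s, during which the arm holds its last target. There are 200 camera calls.

## Working session

There is one attempt and no reset: what is moved stays moved. The work goes in short steps, Python scripts to look and compute and a shell command to move; the robot and the scene stay as the last step left them, time stands still between calls to the robot, and variables do not carry over. Pictures are saved under pics/ and viewed, at most 10 in all, crops included, and the job is handed in when it is done.

```bash
mkdir -p pics; cat > h.py <<'E'
from cell import *
import numpy as np, cv2
from scipy.spatial.transform import Rotation as R
def K(c):
    f=200/np.tan(np.radians(c["fov_y"])/2)
    return np.array([[f,0,c["cx"]],[0,f,c["cy"]],[0,0,1.]])
F=np.diag([1.,-1,-1])
def ray(c,px):
    u=cv2.undistortPoints(np.array(px,float).reshape(-1,1,2),K(c),np.array(c["D"],float)).reshape(-1,2)
    T=np.array(c["camera_from_world"]);d=(np.c_[u,np.ones(len(u))]@F)@T[:3,:3]
    return -T[:3,:3].T@T[:3,3], d
def plane(c,px,z):
    o,d=ray(c,px); return o+d*((z-o[2])/d[:,2])[:,None]
def proj(c,P):
    T=np.array(c["camera_from_world"]);p=(np.atleast_2d(P)@T[:3,:3].T+T[:3,3])@F
    return cv2.projectPoints(p.reshape(-1,1,3),np.zeros(3),np.zeros(3),K(c),np.array(c["D"],float))[0].reshape(-1,2)
def save(c,n): cv2.imwrite(f"pics/{n}.png",c["image"][...,::-1])
E
python3 - <<'E'
from h import *
ims=[]
for n in("top","side","wrist"):
    c=camera(n);ims.append(c["image"]);save(c,n+"0");T=np.array(c["camera_from_world"])
    print(n,c["fov_y"],c["cx"],c["cy"],c["D"],(-T[:3,:3].T@T[:3,3]).round(3))
o=get_obs();print(o["time"],o["eef_pos"],R.from_rotvec(o["tcp_rot"]).as_matrix().round(3),o["grip_width"])
E
```

```text
top 46.880735163666344 317.88952135803527 197.09957957827822 [0.01997388 0.         0.         0.         0.        ] [0.454 0.09  0.979]
side 45.59151750029655 317.095182204545 194.40725888706584 [0.05050827 0.         0.         0.         0.        ] [0.098 0.921 0.685]
wrist 65.72027770738009 321.4595072984721 197.97447339698633 [-0.05093881  0.          0.          0.          0.        ] [ 0.341 -0.53   0.384]
0.15 [ 0.26702535 -0.5646682   0.22612169] [[ 0.904  0.428 -0.001]
 [ 0.428 -0.904  0.001]
 [-0.    -0.001 -1.   ]] 0.09221415425980045
```

View pics/top0.png

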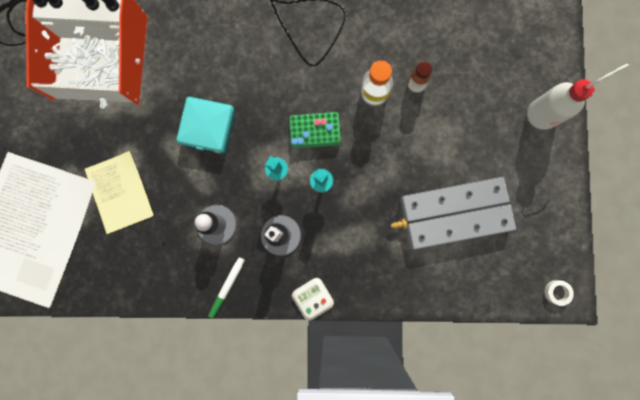

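View pics/side0.png

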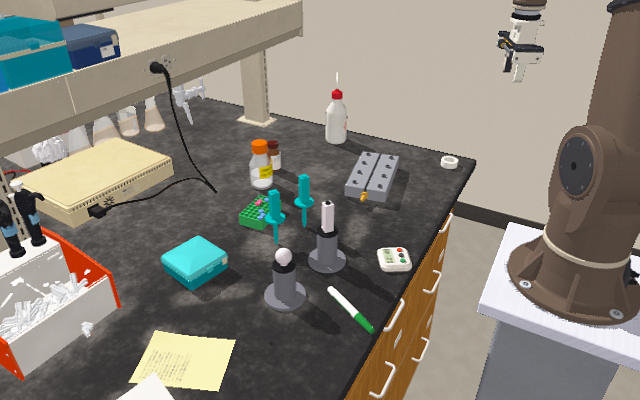

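The top view shows the candidates: the white square handle at (273,233) in the stand with foot (281,236), the ball knob at (204,222), and turquoise look-alikes at (276,168) and (321,180). The housing is at about (458,213) with its nipple on the left at (398,224). The square white handle at (273,233) fits the description, as does (327,217) in the side view. I'll confirm it in a crop and measure.

```bash
python3 - <<'E'
from h import *
c=camera("top");im=c["image"];s=camera("side");si=s["image"]
a=cv2.resize(im[200:270,240:310],(400,400),interpolation=cv2.INTER_CUBIC)
b=cv2.resize(si[190:280,290:380],(400,400),interpolation=cv2.INTER_CUBIC)
cv2.imwrite("pics/crop1.png",np.hstack([a,b])[...,::-1])
hsv=cv2.cvtColor(im,cv2.COLOR_RGB2HSV)
# handle top
m=((im.min(2)>150)).astype(np.uint8);m[:, :255]=0;m[:,295:]=0;m[:215]=0;m[255:]=0
ct=max(cv2.findContours(m,0,1)[0],key=cv2.contourArea);r=cv2.minAreaRect(ct);print("handle px",r)
print("xy@.152",plane(c,[r[0]],.152).round(4));bx=plane(c,cv2.boxPoints(r),.152);print(bx.round(4))
# housing
g=((hsv[...,1]<40)&(hsv[...,2]>105)).astype(np.uint8);w=np.zeros_like(g);w[165:260,395:530]=1;g*=w
g=cv2.morphologyEx(g,cv2.MORPH_CLOSE,np.ones((9,9)))
g=cv2.morphologyEx(g,cv2.MORPH_OPEN,np.ones((5,5)))
ct=max(cv2.findContours(g,0,1)[0],key=cv2.contourArea);r=cv2.minAreaRect(ct);print("housing",r)
P=plane(c,cv2.boxPoints(r),.04);print(P.round(4),[np.linalg.norm(P[i]-P[i-1]).round(4) for i in range(4)],P.mean(0))
# seam dark pixels within housing
d=((im.max(2)<95)).astype(np.uint8);inn=cv2.erode(g,np.ones((9,9)));d*=inn
n,l,st,ce=cv2.connectedComponentsWithStats(d);k=1+np.argmax(st[1:,2]);print("seam",st[k],ce[k])
ys,xs=np.where(l==k);S=plane(c,np.c_[xs,ys],.038);v=cv2.fitLine(S[:,:2].astype(np.float32),2,0,.01,.01).ravel();print(v,S[xs.argmin()],S[xs.argmax()])
# brass
br=((hsv[...,0]>8)&(hsv[...,0]<28)&(hsv[...,1]>110)).astype(np.uint8);br[:, :380]=0;br[:,420:]=0;br[:205]=0;br[245:]=0
print("brass",plane(c,[np.argwhere(br)[:,::-1].mean(0)],.02))
# side handle
m=(si.min(2)>140).astype(np.uint8);m[:, :310]=0;m[:,345:]=0;m[:195]=0;m[250:]=0
ct=max(cv2.findContours(m,0,1)[0],key=cv2.contourArea);print("side",cv2.boundingRect(ct))
E
```

```text
handle px ((272.5000305175781, 233.00003051757812), (12.020814895629883, 13.435029029846191), 45.0)
xy@.152 [[0.472  0.1966 0.152 ]]
[[0.4709 0.2128 0.152 ]
 [0.4881 0.1961 0.152 ]
 [0.473  0.1805 0.152 ]
 [0.4559 0.1972 0.152 ]]
housing ((459.69952392578125, 211.71583557128906), (56.105159759521484, 108.04161834716797), 79.07720184326172)
[[ 0.5554 -0.0504  0.04  ]
 [ 0.5987 -0.2639  0.04  ]
 [ 0.4876 -0.2814  0.04  ]
 [ 0.4443 -0.0708  0.04  ]] [np.float64(0.113), np.float64(0.2178), np.float64(0.1125), np.float64(0.2151)] [ 0.52152619 -0.16660203  0.04      ]
seam [412 203  94  20 140] [458.12142857 212.37142857]
[ 0.20027027 -0.9797407   0.51998484 -0.16430944] [ 0.5016275  -0.07173469  0.038     ] [ 0.53981268 -0.25808164  0.038     ]
brass [[ 0.4964029  -0.04902093  0.02      ]]
side (321, 200, 13, 33)
```

View pics/crop1.png

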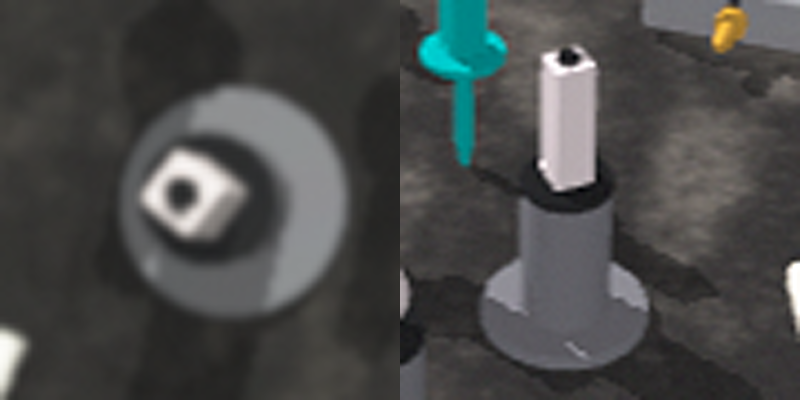

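The crop confirms it: the white square handle with the black collar sits in the grey stand, hole at crop (182,194) and foot centre at (234,203), turned about 45°. Next I check the heights of the neighbours and get the stand axis, then work out the first move.

```bash
python3 - <<'E'
from h import *
c=camera("top");s=camera("side")
print("foot",plane(c,[[240+234/5.714,200+203/5.714]],.008),"top",plane(c,[[240+182/5.714,200+194/5.714]],.152))
def tri(p,q):
    o,d=ray(c,[p]);o2,d2=ray(s,[q]);A=np.c_[d[0],-d2[0]];k=np.linalg.lstsq(A,o2-o,rcond=None)[0]
    a=o+k[0]*d[0];b=o2+k[1]*d2[0];return ((a+b)/2).round(3),np.linalg.norm(a-b).round(4)
print("probe",tri([271.9,234],[290+569/4.444,190+55/4.444]))
print("ball",tri([204,222],[283,257]));print("t1",tri([276,166],[275,193]));print("t2",tri([322,178],[304,176]))
m=R.from_rotvec(get_obs()["tcp_rot"]).as_matrix();p=get_obs()["eef_pos"]
for yaw in(45,-45,135,):print(yaw)
print("shift cm to above",(m.T@(np.array([.469,.192,.28])-p)*100).round(2))
E
```

```text
foot [[0.46995343 0.19721585 0.008     ]] top [[0.47025967 0.19775092 0.152     ]]
probe (array([0.384, 0.173, 0.186]), np.float64(0.176))
ball (array([0.493, 0.336, 0.098]), np.float64(0.0001))
t1 (array([0.599, 0.196, 0.133]), np.float64(0.0042))
t2 (array([0.576, 0.11 , 0.139]), np.float64(0.0042))
45
-45
135
shift cm to above [ 50.6  -59.8   -5.32]
```

```bash
python3 -m handwheel '[[[6,-0.8,-0.5],[0,0,-0.105],9.1],[[6,-0.8,-0.5],[0,0,-0.105],9.1],[[6,-0.8,-0.5],[0,0,-0.105],9.1],[[6,-0.8,-0.5],[0,0,-0.105],9.1],[[6,-0.8,-0.5],[0,0,-0.105],9.1],[[6,-0.8,-0.5],[0,0,-0.105],9.1],[[6,-0.8,-0.5],[0,0,-0.105],9.1],[[6,-0.8,-0.5],[0,0,-0.105],9.1],[[6,-0.8,-0.5],[0,0,-0.105],9.1],[[6,-0.8,-0.5],[0,0,-0.105],9.1]]' 30
cat >> h.py <<'E'
def goto(t,yaw=None):
    "shift in tool axes (cm) to target TCP, z-turn (rad) to closing-line angle yaw deg"
    o=get_obs();m=R.from_rotvec(o["tcp_rot"]).as_matrix();y=np.degrees(np.arctan2(m[1,1],m[0,1]))
    tilt=m.T@[0,0,-1]
    print("t",round(o["time"],2),"pos",np.round(o["eef_pos"],4),"yaw",y.round(2),"tilt",tilt.round(4),"j",np.round(o["joint_positions"],2))
    print("shift cm",(m.T@(np.array(t)-o["eef_pos"])*100).round(2),"rz",None if yaw is None else -np.radians((yaw-y+90)%180-90).round(4), "level rot", np.cross([0,0,1],tilt).round(4))
E
python3 -c "
from h import *
goto([.47,.1975,.28],50)"
```

```text
time: 1.6
eef_pos: [0.5568, -0.0625, 0.2769]
tcp_rot: [2.304, 2.136, 0.001]
force: [0.6, 0.3, 0.2]
grip_width: 0.0911
gripper_force: 0.0
t 1.6 pos [ 0.5568 -0.0625  0.2769] yaw -4.34 tilt [-0.e+00 -5.e-04  1.e+00] j [ 0.31  0.32 -0.39  1.63  0.13  1.21 -0.18]
shift cm [ 25.27 -10.62  -0.31] rz -0.9484 level rot [ 0.0005 -0.      0.    ]
```

```bash
python3 -m handwheel '[[[5.05,-2.1,0],[0,0,0],9.1],[[5.05,-2.1,0],[0,0,0],9.1],[[5.05,-2.1,0],[0,0,0],9.1],[[5.05,-2.1,0],[0,0,0],9.1],[[5.05,-2.2,0],[0,0,0],9.1],[[0,0,0],[0,0,-0.18],9.1],[[0,0,0],[0,0,-0.18],9.1],[[0,0,0],[0,0,-0.18],9.1],[[0,0,0],[0,0,-0.18],9.1],[[0,0,0],[0,0,-0.18],9.1]]'
python3 - <<'E'
from h import *
goto([.47,.1975,.28],50)
c=camera("wrist");print(proj(c,[[.47,.1975,.152],[.47,.1975,.008],[.47,.1975,.08]]))
cv2.imwrite("pics/w1.png",c["image"][...,::-1])
E
```

```text
time: 2.85
eef_pos: [0.4708, 0.1956, 0.2768]
tcp_rot: [1.142, 2.927, -0.0]
force: [-0.4, -0.1, 0.2]
grip_width: 0.0911
gripper_force: 0.0
t 2.85 pos [0.4708 0.1956 0.2768] yaw 47.37 tilt [2.e-04 0.e+00 1.e+00] j [ 0.05  0.28 -0.69  1.73  0.19  1.19  0.14]
shift cm [ 0.19  0.09 -0.32] rz -0.0459 level rot [-0.      0.0002  0.    ]
[[323.77860055 188.82432904]
 [323.16155554 160.54190386]
 [323.41182654 172.00126702]]
```

View pics/w1.png

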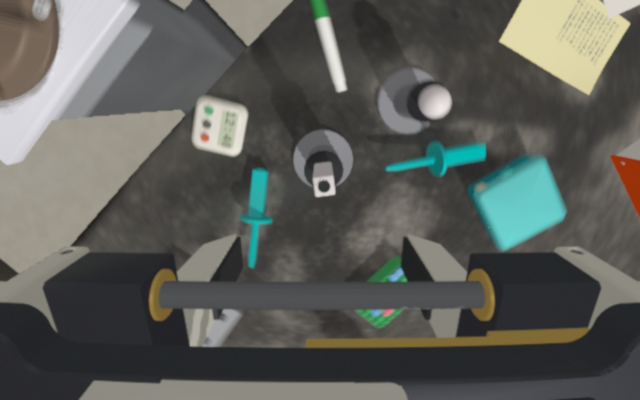

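The wrist view shows the handle top at about (323,187), 2 px from the prediction, nearly square to the picture, with the stand foot at (323,158). I refine its position and yaw from here.

```bash
python3 - <<'E'
from h import *
c=camera("wrist");im=c["image"];w=np.zeros(im.shape[:2],np.uint8);w[160:205,300:345]=1
m=((im.min(2)>165)).astype(np.uint8)*w
m=cv2.morphologyEx(m,cv2.MORPH_CLOSE,np.ones((9,9)))
ct=max(cv2.findContours(m,0,1)[0],key=cv2.contourArea);r=cv2.minAreaRect(ct);print(r)
P=plane(c,cv2.boxPoints(r),.152);print(P.round(4),P.mean(0).round(4));
e=np.diff(P,axis=0);print(np.degrees(np.arctan2(e[:,1],e[:,0]))%90,np.linalg.norm(e,axis=1))
for k in range(184,202):print(k,''.join('%4d'%v for v in im[k-18,306:342,1]) if k%2==0 else '')
for k in range(184,202):print(k,''.join('%4d'%v for v in im[k,306:342,1]))
# foot circle
hsv=cv2.cvtColor(im,cv2.COLOR_RGB2HSV)
E
```

```text
((323.9713134765625, 185.6844482421875), (19.28411102294922, 20.098936080932617), 84.80557250976562)
[[0.4547 0.1977 0.152 ]
 [0.466  0.2128 0.152 ]
 [0.4812 0.2015 0.152 ]
 [0.4697 0.1861 0.152 ]] [0.4679 0.1995 0.152 ]
[53.20120351 53.55184627 53.30684416] [0.01886248 0.01891256 0.01922777]
184   49  48  43  43  42  42  44  65 103 129 136 136 137 137 136 136 136 136 136 136 136 136 135 135 135 128 105  70  55  55  56  56  56  56  56  60
185 
186   51  50  50  48  45  44  47  75 117 133 136 136 135 136 136 136 135 136 135 135 135 135 135 134 134 131 116  79  57  55  56  56  56  57  56  58
187 
188   52  53  53  52  51  49  53  85 125 135 135 135 135 136 135 135 136 135 135 135 135 134 134 134 135 133 123  90  62  57  56  57  56  56  56  57
189 
190   55  54  54  55  56  53  58  88 124 134 135 135 135 134 135 135 135 134 134 134 134 135 134 134 135 134 128 105  70  58  55  56  58  57  56  58
191 
192   55  56  55  55  55  56  70 104 128 134 134 135 134 135 135 136 135 136 135 136 136 136 138 138 140 141 137 116  78  57  57  57  56  55  56  59
193 
194   65  57  56  57  56  59  78 118
[... 2561 characters left out ...]
  95 107 102  96  87  81  77  70  66  65  65  64  63  62  61  61  61  59  60  60  60  61  60  60  60  60
198   65  66  65  63  62  62  61  62  62  62  63  64  64  62  62  61  61  60  59  59  58  59  59  61  60  60  60  59  60  59  59  60  59  58  59  59
199   63  62  64  62  61  61  62  62  62  61  61  60  60  60  59  60  59  59  60  59  59  58  60  60  60  59  58  58  58  58  58  58  58  58  59  58
200   62  62  61  61  61  62  60  61  60  61  61  61  60  59  60  59  59  57  58  57  58  58  58  59  59  58  58  58  58  58  58  57  57  57  59  60
201   60  62  62  61  60  61  61  60  60  60  59  61  60  60  60  60  59  58  58  58  57  58  59  59  60  59  58  59  58  57  58  57  56  57  59  59
```

```bash
python3 -c "
from h import *
goto([.4685,.1985,.109],53.3)"
```

```text
t 2.95 pos [0.4708 0.1954 0.2767] yaw 47.15 tilt [-0.e+00  1.e-04  1.e+00] j [ 0.05  0.28 -0.69  1.73  0.19  1.19  0.13]
shift cm [ 0.38  0.07 16.77] rz -0.1073 level rot [-0.0001 -0.      0.    ]
```

```bash
python3 -m handwheel '[[[0.4,0.05,2],[0,0,-0.107],9.1],[[0,0,4],[0,0,0],9.1],[[0,0,4],[0,0,0],9.1],[[0,0,3],[0,0,0],9.1],[[0,0,2],[0,0,0],9.1],[[0,0,1.8],[0,0,0],9.1],[[0,0,0],[0,0,0],9.1],[[0,0,0],[0,0,0],6]]' 10
python3 - <<'E'
from h import *
goto([.4685,.1985,.109],53.3)
c=camera("wrist");cv2.imwrite("pics/w2.png",c["image"][120:,:,::-1])
E
```

```text
time: 3.95
eef_pos: [0.4686, 0.199, 0.1094]
tcp_rot: [0.995, 2.979, 0.001]
force: [-0.4, 1.1, -0.2]
grip_width: 0.0851
gripper_force: 0.0
t 3.95 pos [0.4686 0.199  0.1094] yaw 53.06 tilt [ 4.e-04 -6.e-04  1.e+00] j [-0.03  0.47 -0.64  1.95  0.37  0.84  0.06]
shift cm [-0.03 -0.04  0.04] rz -0.0042 level rot [ 0.0006  0.0004 -0.    ]
```

View pics/w2.png

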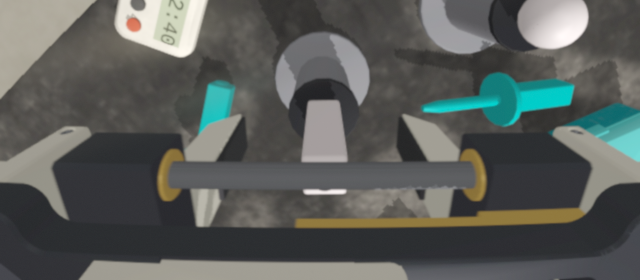

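The handle stands centred between the fingers at (323,145) in the picture. Close on it.

```bash
python3 -m handwheel '[[[0,0,0],[0,0,0],3],[[0,0,0],[0,0,0],2],[[0,0,0],[0,0,0],1.7],[[0,0,0],[0,0,0],1.5],[[0,0,0],[0,0,0],1.5],[[0,0,0],[0,0,0],1.5],[[0,0,0],[0,0,0],1.5],[[0,0,0],[0,0,0],1.5]]' 25
```

```text
time: 5.0
eef_pos: [0.4682, 0.1987, 0.1087]
tcp_rot: [0.993, 2.981, 0.0]
force: [-0.2, 0.9, 0.1]
grip_width: 0.0197
gripper_force: 25.0
```

```bash
python3 -m handwheel '[[[0,0,-1],[0,0,0],1.5],[[0,0,-2],[0,0,0],1.5],[[0,0,-3],[0,0,0],1.5],[[0,0,-3],[0,0,0],1.5],[[0,0,-2],[0,0,0],1.5],[[0,0,-1],[0,0,0.14],1.5],[[0,0,0],[0,0,0.15],1.5],[[0,0,0],[0,0,0.15],1.5],[[0,0,0],[0,0,0.15],1.5],[[0,0,0],[0,0,0.135],1.5]]'
python3 -c "
from h import *
o=get_obs();print(o['grip_width'],o['gripper_force'],o['force'])
goto([.501,-.069,.1987],11.55)"
```

```text
time: 6.25
eef_pos: [0.468, 0.1988, 0.2294]
tcp_rot: [1.99, 2.431, 0.001]
force: [0.2, -0.0, -1.2]
grip_width: 0.0203
gripper_force: 25.0
0.02026784209924211 24.996638596057892 [ 0.24330202 -0.02983271 -1.23664221]
t 6.25 pos [0.468  0.1988 0.2294] yaw 11.37 tilt [-1.e-04 -3.e-04  1.e+00] j [-0.07  0.3  -0.55  1.81  0.18  1.08 -0.49]
shift cm [-26.91  -2.05   3.06] rz -0.0031 level rot [ 0.0003 -0.0001  0.    ]
```

```bash
python3 -m handwheel '[[[-2,-0.2,0],[0,0,0],1.5],[[-4,-0.3,0],[0,0,0],1.5],[[-5,-0.4,0],[0,0,0],1.5],[[-5,-0.4,0],[0,0,0],1.5],[[-5,-0.4,0],[0,0,0],1.5],[[-4,-0.3,1],[0,0,0],1.5],[[-2,-0.05,1],[0,0,-0.003],1.5],[[0,0,1],[0,0,0],1.5],[[0,0,0],[0,0,0],1.5]]'
python3 - <<'E'
from h import *
goto([.501,-.069,.1487],11.55)
t=camera("top");c=camera("side")
p=get_obs()["eef_pos"]-[0,0,.0987]
print("tip exp",p,proj(c,[p]),proj(t,[p]))
C=np.array([.521,-.167]);u=np.array([.2003,-.9797]);e=[np.r_[C+k*u,.04] for k in(-.105,.105)]
print("seam ends side",proj(c,e),"top",proj(t,e))
a=cv2.resize(c["image"][90:230,320:440],(514,600),interpolation=cv2.INTER_CUBIC)
cv2.imwrite("pics/s3.png",a[...,::-1])
E
```

```text
time: 7.38
eef_pos: [0.5019, -0.0679, 0.198]
tcp_rot: [-1.977, -2.439, 0.0]
force: [-0.2, 0.6, -0.1]
grip_width: 0.0199
gripper_force: 25.0
t 7.38 pos [ 0.5019 -0.0679  0.198 ] yaw 11.93 tilt [-0.0015  0.0014  1.    ] j [ 0.37  0.31 -0.43  1.87  0.15  1.    0.09]
shift cm [-0.1  -0.1   4.93] rz 0.0066 level rot [-0.0014 -0.0015  0.    ]
tip exp [ 0.50255299 -0.06787774  0.10019575] [[365.29836699 165.87319787]] [[415.63050912 218.88815602]]
seam ends side [[364.19755782 187.0330572 ]
 [379.90494269 151.78020332]] top [[408.38980533 221.73521549]
 [511.30942035 201.86411637]]
```

View pics/s3.png

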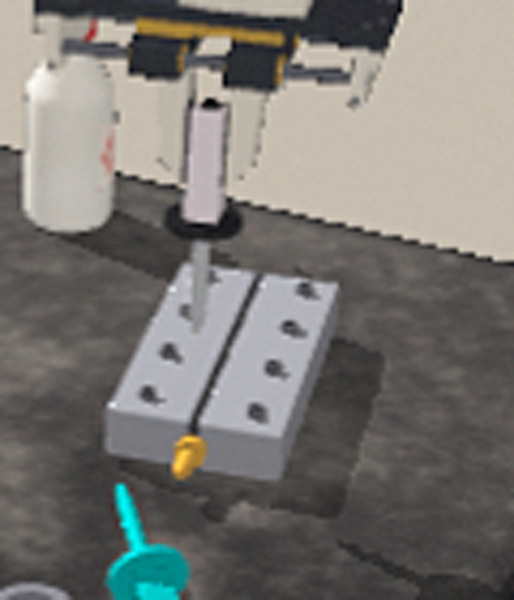

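The side crop shows the probe hanging upright in the fingers with its tip at (198,330) (full picture (366,167), as predicted within 1 px). The seam runs from about (193,418) to (260,276), and the far end is not certain, so I check the end edges in the unobstructed first top picture.

```bash
python3 - <<'E'
from h import *
c=camera("top");im=cv2.imread("pics/top0.png",0).astype(np.float32)
C=np.array([.521,-.167]);u=np.array([.2003,-.9797]);u/=np.linalg.norm(u);n=np.array([-u[1],u[0]])
def prof(S,Y):
    P=np.array([np.r_[C+s*u+y*n,.04] for s,y in zip(S,Y)]);q=proj(c,P).astype(np.float32)
    return cv2.remap(im,q[:,0:1],q[:,1:2],cv2.INTER_LINEAR).ravel()
S=np.arange(-.118,.119,.003);
for rng in(S[:12],S[-12:]):
    print((rng*1000).round().astype(int));
    for y in(-.045,-.02,.02,.045):print(y,prof(rng,[y]*len(rng)).astype(int))
Y=np.arange(-.012,.0121,.002);print((Y*1000).round())
for s in(-.09,-.05,0,.05,.09):print(s,prof([s]*len(Y),Y).astype(int))
E
```

```text
[-118 -115 -112 -109 -106 -103 -100  -97  -94  -91  -88  -85]
-0.045 [ 67  71  78  93 135 170 175 174 170 154 147 160]
-0.02 [ 66  68  76  93 134 169 176 176 176 176 176 175]
0.02 [ 55  60  72  93 133 169 176 176 174 170 172 174]
0.045 [ 56  59  71  90 133 170 177 177 176 176 176 176]
[ 83  86  89  92  95  98 101 104 107 110 113 116]
-0.045 [154 166 167 167 167 165 132  84  78  80  78  75]
-0.02 [166 166 166 166 166 165 140 103  95  98  98  92]
0.02 [163 163 163 163 163 161 137  98  95  93  87  83]
0.045 [165 165 164 164 164 161 139 101  93  90  91  97]
[-12. -10.  -8.  -6.  -4.  -2.   0.   2.   4.   6.   8.  10.  12.]
-0.09 [176 177 177 171 141  95  81 115 153 170 174 175 175]
-0.05 [174 174 174 169 143 101  85 116 152 169 173 173 174]
0 [171 171 169 162 136  98  85 116 151 167 169 169 170]
0.05 [167 167 167 162 134  96  86 116 148 162 165 166 166]
0.09 [166 166 166 161 134  94  85 114 144 158 162 163 163]
```

```bash
python3 -m handwheel '[[[0,-0.1,1],[0,0,0.006],1.5],[[0,0,1.5],[0,0,0],1.5],[[0,0,1.2],[0,0,0],1.5],[[0,0,0.8],[0,0,0],1.5],[[0,0,0.5],[0,0,0],1.5],[[0,0,0.3],[0,0,0],1.5],[[0,0,0],[0,0,0],1.5],[[0,0,0],[0,0,0],1.5]]'
python3 - <<'E'
from h import *
C=np.array([.5206,-.165]);u=np.array([.2003,-.9797])
goto(np.r_[C+.1*u,.1455],11.55)
c=camera("side");p=get_obs()["eef_pos"]-[0,0,.0987];print(proj(c,[p,np.r_[p[:2],.04]]),get_obs()["force"])
a=cv2.resize(c["image"][110:210,320:420],(600,600),interpolation=cv2.INTER_CUBIC)
cv2.imwrite("pics/s4.png",a[...,::-1])
E
```

```text
time: 8.52
eef_pos: [0.5018, -0.0701, 0.146]
tcp_rot: [1.988, 2.432, 0.0]
force: [-0.2, 1.1, -1.0]
grip_width: 0.0198
gripper_force: 25.0
t 8.53 pos [ 0.5018 -0.0701  0.146 ] yaw 11.45 tilt [ 2.e-04 -5.e-04  1.e+00] j [ 0.35  0.37 -0.41  1.93  0.19  0.88  0.05]
shift cm [-19.68  -0.02   0.06] rz -0.0017 level rot [ 0.0005  0.0002 -0.    ]
[[364.68450528 183.41147022]
 [364.51466148 185.81969366]] [-0.02682148 -0.38270428 -1.25203806]
```

View pics/s4.png

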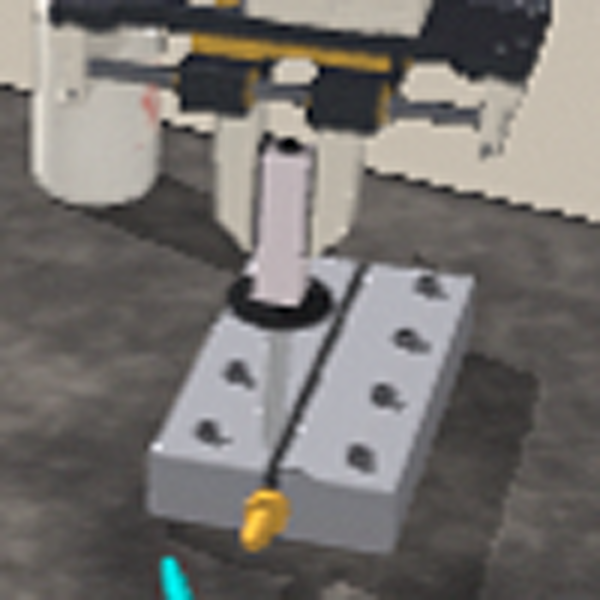

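The tip reads at crop (270,447), full picture (365,184.5), and the seam's near end at (272,478). Both are shifted 1–2.5 px down from prediction, so the tip may sit a few mm higher than nominal. I lower it 2.5 mm, back up to the very end and start the sweep at 4 cm/s.

```bash
python3 -m handwheel '[[[0.3,0,0.1],[0,0,0],1.5],[[0.3,0,0.15],[0,0,0],1.5],[[0,0,0],[0,0,0],1.5],[[-0.3,0,0],[0,0,0],1.5],[[-0.5,0,0],[0,0,0],1.5],[[-0.5,0,0],[0,0,0],1.5],[[-0.5,0,0],[0,0,0],1.5],[[-0.5,0,0],[0,0,0],1.5]]'
python3 - <<'E'
from h import *
C=np.array([.5206,-.165]);u=np.array([.2003,-.9797])
goto(np.r_[C+.103*u,.1435],11.55);print(get_obs()["force"])
E
```

```text
time: 9.57
eef_pos: [0.505, -0.0872, 0.1432]
tcp_rot: [1.989, 2.432, -0.0]
force: [0.3, 0.5, -1.4]
grip_width: 0.0198
gripper_force: 25.0
t 9.57 pos [ 0.505  -0.0872  0.1432] yaw 11.44 tilt [1.e-04 0.e+00 1.e+00] j [ 0.38  0.38 -0.4   1.92  0.19  0.88  0.08]
shift cm [-1.823e+01  1.000e-02 -3.000e-02] rz -0.0019 level rot [-0.      0.0001  0.    ]
[ 0.27074825  0.48658491 -1.40266432]
```

```bash
python3 -m handwheel '[[[-0.5,0,0],[0,0,0],1.5],[[-0.5,0,0],[0,0,0],1.5],[[-0.5,0,0],[0,0,0],1.5],[[-0.5,0,0],[0,0,0],1.5],[[-0.5,0,0],[0,0,0],1.5],[[-0.5,0,0],[0,0,0],1.5],[[-0.5,0,0],[0,0,0],1.5],[[-0.5,0,0],[0,0,0],1.5],[[-0.5,0,0],[0,0,0],1.5],[[-0.5,0,0],[0,0,0],1.5]]'
python3 - <<'E'
from h import *
C=np.array([.5206,-.165]);u=np.array([.2003,-.9797])
goto(np.r_[C+.103*u,.1435],11.55)
c=camera("side");p=get_obs()["eef_pos"]-[0,0,.0987];print(proj(c,[p,np.r_[p[:2],.04]]))
a=cv2.resize(c["image"][110:210,320:420],(600,600),interpolation=cv2.INTER_CUBIC)
cv2.imwrite("pics/s5.png",a[...,::-1])
E
```

```text
time: 10.82
eef_pos: [0.5149, -0.136, 0.1432]
tcp_rot: [1.989, 2.432, -0.0]
force: [0.5, 0.0, -0.6]
grip_width: 0.0194
gripper_force: 25.0
t 10.82 pos [ 0.5149 -0.136   0.1432] yaw 11.46 tilt [0. 0. 1.] j [ 0.45  0.41 -0.39  1.88  0.19  0.89  0.17]
shift cm [-13.25   0.    -0.03] rz -0.0016 level rot [-0.  0.  0.]
[[370.2728788  172.06860316]
 [370.16198942 173.50854334]]
```

View pics/s5.png

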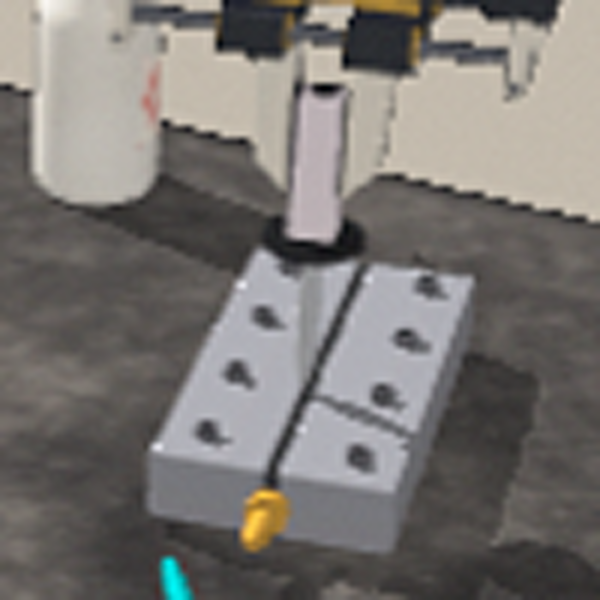

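The tip at (305,380) sits just over the seam, and its shadow meets the seam at (315,398), a few mm off. No contact force. Continue.

```bash
python3 -m handwheel '[[[-0.5,0,0],[0,0,0],1.5],[[-0.5,0,0],[0,0,0],1.5],[[-0.5,0,0],[0,0,0],1.5],[[-0.5,0,0],[0,0,0],1.5],[[-0.5,0,0],[0,0,0],1.5],[[-0.5,0,0],[0,0,0],1.5],[[-0.5,0,0],[0,0,0],1.5],[[-0.5,0,0],[0,0,0],1.5],[[-0.5,0,0],[0,0,0],1.5],[[-0.5,0,0],[0,0,0],1.5]]'
python3 -m handwheel '[[[-0.5,0,0],[0,0,0],1.5],[[-0.5,0,0],[0,0,0],1.5],[[-0.5,0,0],[0,0,0],1.5],[[-0.5,0,0],[0,0,0],1.5],[[-0.5,0,0],[0,0,0],1.5],[[-0.5,0,0],[0,0,0],1.5],[[-0.5,0,0],[0,0,0],1.5],[[-0.5,0,0],[0,0,0],1.5],[[-0.5,0,0],[0,0,0],1.5],[[-0.5,0,0],[0,0,0],1.5]]'
python3 -c "
from h import *
C=np.array([.5206,-.165]);u=np.array([.2003,-.9797])
goto(np.r_[C+.103*u,.1435],11.55)"
```

```text
time: 12.12
eef_pos: [0.5249, -0.1851, 0.1432]
tcp_rot: [1.989, 2.432, -0.0]
force: [0.2, -0.1, -1.3]
grip_width: 0.0198
gripper_force: 25.0
time: 13.38
eef_pos: [0.5348, -0.2341, 0.1432]
tcp_rot: [1.989, 2.432, -0.0]
force: [-0.1, -0.2, -0.8]
grip_width: 0.02
gripper_force: 25.0
t 13.38 pos [ 0.5348 -0.2341  0.1432] yaw 11.46 tilt [1.e-04 0.e+00 1.e+00] j [ 0.57  0.48 -0.35  1.75  0.2   0.94  0.34]
shift cm [-3.25  0.   -0.03] rz -0.0016 level rot [-0.      0.0001  0.    ]
```

Finish the last 3.2 cm and lift.

```bash
python3 -m handwheel '[[[-0.5,0,0],[0,0,0],1.5],[[-0.5,0,0],[0,0,0],1.5],[[-0.5,0,0],[0,0,0],1.5],[[-0.5,0,0],[0,0,0],1.5],[[-0.5,0,0],[0,0,0],1.5],[[-0.4,0,0],[0,0,0],1.5],[[-0.3,0,0],[0,0,0],1.5],[[0,0,0],[0,0,0],1.5],[[0,0,-0.5],[0,0,0],1.5],[[0,0,-1.5],[0,0,0],1.5]]'
python3 -m handwheel '[[[0,0,-2.5],[0,0,0],1.5],[[0,0,-2.5],[0,0,0],1.5],[[0,0,-2],[0,0,0],1.5],[[0,0,0],[0,0,0],1.5]]'
python3 -c "
from h import *
goto([.4700,.1978,.2294],11.55)"
```

```text
time: 14.62
eef_pos: [0.5407, -0.2647, 0.1634]
tcp_rot: [-1.987, -2.431, 0.001]
force: [0.2, 0.0, -0.8]
grip_width: 0.02
gripper_force: 25.0
time: 15.12
eef_pos: [0.5423, -0.2653, 0.2358]
tcp_rot: [1.986, 2.429, 0.002]
force: [0.1, 0.0, -0.8]
grip_width: 0.0201
gripper_force: 25.0
t 15.12 pos [ 0.5423 -0.2653  0.2358] yaw 11.47 tilt [ 0.0025 -0.0036  1.    ] j [ 0.62  0.42 -0.36  1.59  0.16  1.15  0.42]
shift cm [46.82  2.12  0.53] rz -0.0015 level rot [ 0.0036  0.0025 -0.    ]
```

```bash
python3 -m handwheel '[[[2,0.1,0],[0,0,0],1.5],[[4.5,0.2,0],[0,0,0],1.5],[[5.8,0.2,0],[0,0,0],1.5],[[5.8,0.2,0],[0,0,0],1.5],[[5.8,0.2,0],[0,0,0],1.5],[[5.8,0.2,0],[0,0,0],1.5],[[5.8,0.3,0],[0,0,0],1.5],[[5.3,0.3,0],[0,0,0],1.5],[[4,0.3,0],[0,0,0],1.5],[[2,0.1,0],[0,0,0],1.5]]'
python3 -m handwheel '[[[0,0,0],[0,0,0],1.5],[[0,0,0],[0,0,0],1.5],[[0,0,0],[0,0,0],1.5]]'
python3 -c "
from h import *
goto([.469,.198,.1087],11.55)"
```

```text
time: 16.38
eef_pos: [0.466, 0.2012, 0.2324]
tcp_rot: [-1.982, -2.435, 0.001]
force: [-0.0, -1.4, -1.2]
grip_width: 0.0197
gripper_force: 25.0
time: 16.75
eef_pos: [0.4687, 0.1965, 0.233]
tcp_rot: [1.991, 2.43, -0.001]
force: [-0.4, 0.6, -0.5]
grip_width: 0.0197
gripper_force: 25.0
t 16.75 pos [0.4687 0.1965 0.233 ] yaw 11.35 tilt [7.e-04 5.e-04 1.e+00] j [-0.05  0.3  -0.57  1.81  0.18  1.09 -0.49]
shift cm [ 0.15  0.06 12.43] rz -0.0034 level rot [-0.0005  0.0007  0.    ]
```

```bash
python3 -m handwheel '[[[0.15,0.05,1.5],[0,0,0],1.5],[[0,0,2],[0,0,0],1.5],[[0,0,2],[0,0,0],1.5],[[0,0,2],[0,0,0],1.5],[[0,0,1.8],[0,0,0],1.5],[[0,0,1.5],[0,0,0],1.5],[[0,0,0.8],[0,0,0],1.5],[[0,0,0.4],[0,0,0],1.5],[[0,0,0],[0,0,0],1.5]]'
python3 -c "
from h import *
goto([.469,.198,.1087],11.55)"
```

```text
time: 17.88
eef_pos: [0.469, 0.1994, 0.1133]
tcp_rot: [1.989, 2.432, 0.0]
force: [0.8, 0.1, -1.6]
grip_width: 0.0201
gripper_force: 25.0
t 17.88 pos [0.469  0.1994 0.1133] yaw 11.45 tilt [-0.e+00 -2.e-04  1.e+00] j [-0.1   0.44 -0.53  1.95  0.3   0.83 -0.6 ]
shift cm [-0.13 -0.03  0.46] rz -0.0017 level rot [ 0.0002 -0.      0.    ]
```

```bash
python3 -m handwheel '[[[-0.1,0,0.15],[0,0,0],1.5],[[0,0,0.15],[0,0,0],1.5],[[0,0,0.1],[0,0,0],1.5],[[0,0,0.05],[0,0,0],1.5],[[0,0,0],[0,0,0],1.5]]'; python3 -m handwheel '[[[0,0,0],[0,0,0],2.1],[[0,0,0],[0,0,0],2.6],[[0,0,0],[0,0,0],3.2],[[0,0,0],[0,0,0],4.5],[[0,0,0],[0,0,0],7],[[0,0,0],[0,0,0],9.1],[[0,0,0],[0,0,0],9.1],[[0,0,0],[0,0,0],9.1]]'
```

```text
time: 18.5
eef_pos: [0.4691, 0.1984, 0.1087]
tcp_rot: [1.989, 2.432, -0.0]
force: [0.8, 0.1, -0.2]
grip_width: 0.0198
gripper_force: 25.0
time: 19.5
eef_pos: [0.4691, 0.1983, 0.1087]
tcp_rot: [1.989, 2.432, -0.0]
force: [0.1, 0.0, 0.3]
grip_width: 0.0771
gripper_force: 0.0
```

```bash
python3 -m handwheel '[[[0,0,-1],[0,0,0],9.1],[[0,0,-3],[0,0,0],9.1],[[0,0,-4],[0,0,0],9.1],[[0,0,-4],[0,0,0],9.1],[[0,0,-3],[0,0,0],9.1],[[-3,0,-1],[0,0,0],9.1],[[-4,0,0],[0,0,0],9.1],[[-4,0,0],[0,0,0],9.1],[[-2,0,0],[0,0,0],9.1],[[0,0,0],[0,0,0],9.1]]'
python3 - <<'E'
from h import *
c=camera("side");print(proj(c,[[.469,.198,.152],[.469,.198,.085]]))
a=cv2.resize(c["image"][190:280,290:380],(400,400),interpolation=cv2.INTER_CUBIC)
s=cv2.imread("pics/side0.png")[190:280,290:380]
b=cv2.resize(s,(400,400),interpolation=cv2.INTER_CUBIC)[...,::-1]
cv2.imwrite("pics/end.png",np.hstack([a,b])[...,::-1])
E
```

```text
time: 20.75
eef_pos: [0.4951, 0.0694, 0.2692]
tcp_rot: [1.992, 2.429, -0.0]
force: [-0.5, 0.8, -0.1]
grip_width: 0.0913
gripper_force: 0.0
[[328.41321408 202.33360247]
 [327.79780751 228.82075065]]
```

View pics/end.png

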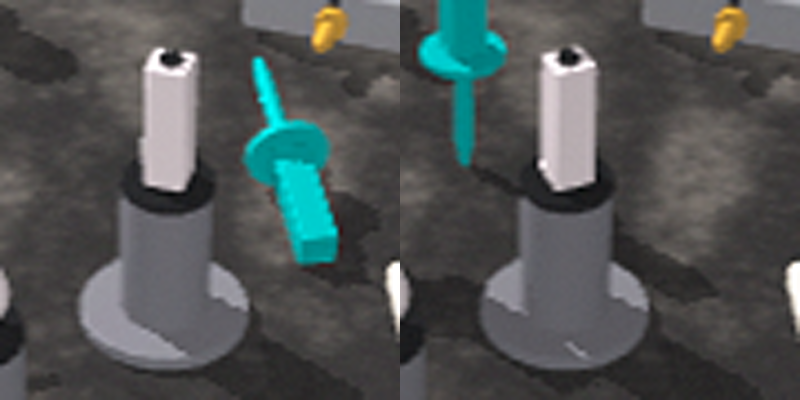

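The left half (now) shows the probe upright with its collar on the rim, matching the start (right half). The gripper is open and clear. The turquoise look-alikes have toppled, but they lie on the table, not near the stand.

```bash
python3 -c "
from cell import *
print(close_job())"
```

```text
the job is handed in; nothing more can be done
None
```

I swept the probe's tip along the whole seam from the nipple end in one pass at about 4 cm/s with no contact force felt, put it back upright in its stand and let go, then handed the job in at about 21 s; no verdict was returned.

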